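# Swing, pin and load the kit rail

### The job

Get the kit rail ready for the next batch: push the end of the swung-out aluminium carrier until it lies square over its dark base bar, then drive the tapered steel pin from the black holder fully home through both end holes to lock it. Only once it is pinned, hang every red parts basket that is there by its handle on the carrier's twin hooks, one to a pair of hooks, and leave the other things on the bench alone.

Things in the scene. Friction and masses are not known exactly. Their poses are not given: they have to be found in the camera images.
- base: Fixed dark steel base bar of the kit rail, 50 (x) x 430 (y) x 36 mm high, from y = -170 to y = +260 mm in its own frame. Origin: on the table under the pivot axis, z up; its y axis is the direction the carrier must take; -x is the side towards the robot.
- carrier (a joint): Heading of the aluminium carrier about the upright pivot stud at the base's origin (rad): 0 = square over the base bar, positive = turned clockwise seen from above, its -y end standing out towards the robot. Stiff hinge (about 0.35 N m of friction): it stays where it is left; stops at -0.3 and 0.9.
- push_corner (a point): The carrier's -y end corner on the edge facing the robot, half way up the plate; carrier axes. The carrier is a plate 70 (x) x 524 (y) x 12 mm centred on the pivot, underside 37 mm and top 49 mm above the table; below its last 90 mm at this end there is only the table.
- carrier_hole (a point): Centre of the mouth of the 22 mm hole through the carrier, at its +y end, 232 mm from the pivot, on the plate's top; moves with the carrier.
- base_hole (a point): Centre of the mouth of the 22 mm hole through the base bar, 232 mm from the pivot in the base's +y, on the bar's top (36 mm high, open down to the table).
- hook0 (a point): Hook pair at carrier y = -135 mm: where the middle of a hung basket's bar lies, along y across both prongs; carrier axes, 168 mm high, x = -85 mm. Two 8 mm prongs 60 mm apart, axes 160 mm high, run level from posts at x = -29 mm to x = -108 mm, then turn up to tips at x = -120 mm, 186 mm high. Baskets enter from the robot's side: bar over the tips, tray under the prongs.
- hook1 (a point): Hook pair at carrier y = 0 mm: where the middle of a hung basket's bar lies, along y across both prongs; carrier axes, 168 mm high, x = -85 mm. Two 8 mm prongs 60 mm apart, axes 160 mm high, run level from posts at x = -29 mm to x = -108 mm, then turn up to tips at x = -120 mm, 186 mm high. Baskets enter from the robot's side: bar over the tips, tray under the prongs.
- hook2 (a point): Hook pair at carrier y = 135 mm: where the middle of a hung basket's bar lies, along y across both prongs; carrier axes, 168 mm high, x = -85 mm. Two 8 mm prongs 60 mm apart, axes 160 mm high, run level from posts at x = -29 mm to x = -108 mm, then turn up to tips at x = -120 mm, 186 mm high. Baskets enter from the robot's side: bar over the tips, tray under the prongs.
- holder: Fixed black plastic pin holder, 60 x 60 x 50 mm, with an upright 22 mm hole in its middle, in which the pin stands at the start. Origin: centre of the underside.
- pin: Tapered steel pin, 88 mm long, 0.2 kg, standing tip down. From the tip: cone from 8 to 20 mm diameter over 24 mm, 20 mm shank up to 46 mm, then a head of 30 mm diameter and 42 mm height. Origin: at the tip, z along the pin to the head.
- pin_shoulder (a point): Middle of the underside of the pin's head, 46 mm above the tip. Fully home, it rests on the carrier's top.
- basket0: Parts basket, open red tray 70 (x) x 110 (y) x 42 mm high, about 0.25 kg, with a rigid round steel arch handle, 8 mm thick, over its middle: legs at y = +-51 mm, straight level bar along y at 145 mm. All baskets are alike. Origin: centre of the underside, z up. May be absent.
- basket1: Parts basket, open red tray 70 (x) x 110 (y) x 42 mm high, about 0.25 kg, with a rigid round steel arch handle, 8 mm thick, over its middle: legs at y = +-51 mm, straight level bar along y at 145 mm. All baskets are alike. Origin: centre of the underside, z up. May be absent.
- basket2: Parts basket, open red tray 70 (x) x 110 (y) x 42 mm high, about 0.25 kg, with a rigid round steel arch handle, 8 mm thick, over its middle: legs at y = +-51 mm, straight level bar along y at 145 mm. All baskets are alike. Origin: centre of the underside, z up. May be absent.
- bar0 (a point): Middle of the handle bar of basket 0 (on its axis), 145 mm above the basket's underside; basket axes.
- bar1 (a point): Middle of the handle bar of basket 1 (on its axis), 145 mm above the basket's underside; basket axes.
- bar2 (a point): Middle of the handle bar of basket 2 (on its axis), 145 mm above the basket's underside; basket axes.
- spool: Bystander: white reel, 64 mm across, 50 mm high. Origin: centre of the underside.
- flux: Bystander: capped bottle 48 mm across, 110 mm high. Origin: centre of the underside.
- driver: Bystander: screwdriver, 160 mm long, lying along its x axis.
- meter: Bystander: yellow hand meter, 150 x 80 x 36 mm. Origin: centre of the underside.
- board: Bystander: green circuit board, 80 x 110 x 8 mm. Origin: centre of the underside.
There are look-alikes about, which are no part of the job. Leave any blue look-alike of the basket2 alone.

How it is judged:
By the outcome, as a careful person would: the job done as asked, in the order asked, and still so for the second after the job is handed in, with the robot touching nothing.
Of basket0, basket1, basket2 only 2 to 3 are there at a start; the rules pass over those that are not, and their reading is None.
At some moment in a run one of basket0, basket1, basket2 may be knocked a few centimetres aside while the robot is not near it.
It also fails if it takes over 210 s, if anything falls off the work surface, if the arm or the gripper's body presses on something with over 40 N, if the wrist force passes 120 N, or if a joint passes its speed limit or range.

### The arm

A 6-joint arm with a two-finger parallel gripper is mounted at the origin on the work surface. World frame = base frame: x ahead of the robot, y to its left, z up, the work surface at z = 0. Lengths are in m, angles in rad, forces in N, time in s.
With the tool pointing down it reaches from about 0.325 to 0.775 m from the base axis. Payload 5.5 kg.
Tool frame: the origin (TCP) lies between the finger pads; the fingertips stand 8 mm ahead of it and the grasp point (between the pads) lies 11 mm behind it (tcp_to_tips is the distance from the TCP to the fingertips, in m); z points along the fingers, y is the line along which they close (so a half turn about z gives the same grasp; the last joint's range is limited). The gripper opens to 88 mm and grips with 3 to 60 N. Pads are 20 mm wide; open, the fingers measure 115 mm over their backs; the gripper's body (75 mm by 178 mm) begins 61 mm behind the grasp point.
Start: joints at [-1.297, 0.091, 1.231, -0, 1.82, -0.057], TCP at [0.195, -0.567, 0.231] pointing down, gripper open.
Joint ranges: [-2.87, 2.87], [-0.86, 2.18], [0.17, 2.46], [-1.51, 4.65], [0.06, 2.69], [-2.65, 2.65]. Speed limits (rad/s): [2.57, 2.57, 3.01, 3.14, 3.14, 3.14].

### API

Orientations are given as a unit quaternion [w, x, y, z].
In Python, from bench import * gives the robot as it stands. Calls block until the motion is done:
- move_to(position, orientation): joint-space move of the TCP to a pose.
- move_l(position, speed=0.15, orientation=None): straight line of the TCP; orientation=None keeps the orientation; speed is the mean speed in m/s.
- movej(angles): joint-space move.
- gripper_open() and close(): open the fingers fully, or close them until they stop; the grip force is fixed at half the most.
- hold(seconds).
- inverse_kinematics(position, orientation): joint angles nearest the present ones, or None.
- state(): the state.
- get_image(name): name is "scene" or "top" or "wrist"; returns a dict with "frame" (480x640x3 uint8, blue, green, red), "depth" (480x640 float32, m along the optical axis (not along the pixel's ray), 0 where there is no reading), "camera_matrix" (3x3 intrinsics, pixels), "k1" (the pictures are not rectified: a ray, as slopes to the right and down, at radius r is drawn at 1 + k1 r^2 times it, then the intrinsics apply), "view" (4x4, takes a point from world to camera coordinates). Camera axes: x right, y up, looking along -z (the intrinsics and any distortion apply to the point x, -y, -z); pixel columns grow to the right and rows downward; lengths in m; the calibration is good to about 2 mm. A picture is of the moment at which its call begins.
A pose or a line that the arm cannot do raises IKError and nothing moves.
- job_done(): hands the job in; it is judged then, once.
The state is a dict: "time": time; "joint_pos": joint angles; "dq": joint speeds; "joint_torque": joint torques, N m; "ee_pos": TCP position; "ee_rot": TCP orientation; "ft_force": force on the tool from outside, world axes, zero at the start; "moment": the same for the moment, N m; "finger_gap": finger opening in m; "finger_force": force on a finger pad.
Only numpy, scipy, OpenCV 4.12 (cv2) and the standard library are available. Lean on these libraries where they do the work, as an engineer would, in place of code of your own. Each camera call takes 0.05 s, during which the arm holds its last target. There are 200 camera calls.

## Working session

There is one attempt and no reset: what is moved stays moved. The work goes in short steps, each a Python script; the robot and the scene stay as the last script left them, time stands still between calls to the robot, and variables do not carry over. Pictures are saved under pics/ and viewed, at most 14 in all, crops included, and the job is handed in when it is done.

```bash
mkdir -p pics; ls; cat > h.py <<'E'
from bench import *
import numpy as np, cv2
def world(im):
    """per-pixel world points from depth"""
    K=np.array(im["camera_matrix"]);k1=im["k1"];D=im["depth"]
    v,u=np.mgrid[0:480,0:640]
    p=cv2.undistortPoints(np.stack([u,v],-1).reshape(-1,1,2).astype(np.float64),K,np.array([k1,0,0,0.])).reshape(480,640,2)
    pc=np.stack([p[...,0]*D,-p[...,1]*D,-D],-1)
    T=np.linalg.inv(np.array(im["view"]))
    return pc@T[:3,:3].T+T[:3,3]
def ray(im,u,v,z):
    K=np.array(im["camera_matrix"])
    p=cv2.undistortPoints(np.array([[[u,v]]],float),K,np.array([im["k1"],0,0,0.]))[0,0]
    T=np.linalg.inv(np.array(im["view"]));d=T[:3,:3]@np.array([p[0],-p[1],-1]);o=T[:3,3]
    return o+d*(z-o[2])/d[2]
E
python3 - <<'E'
from h import *
s=state();print(s)
for n in("top","scene"):
    im=get_image(n);cv2.imwrite(f"pics/{n}0.png",im["frame"]);print(n,np.linalg.inv(np.array(im["view"]))[:3,3],(im["depth"]>0).mean(),im["k1"])
    np.save(f"{n}0.npy",world(im));
E
```

```text
pics
{'time': 0.0, 'joint_pos': array([-1.29669058e+00,  9.18357932e-02,  1.23189413e+00,  1.61440766e-05,
        1.81981561e+00, -5.66783627e-02]), 'dq': array([ 1.08123711e-03, -6.42425362e-04, -9.83287570e-04, -8.59777520e-04,
       -8.00280888e-05, -1.35218187e-03]), 'joint_torque': array([-4.79080336e-04, -4.46455264e+01, -4.06442392e+01,  6.97640190e-02,
        2.94094789e-02, -1.39843937e-04]), 'ee_pos': array([ 0.19480699, -0.56718464,  0.22951604]), 'ee_rot': array([-9.71525255e-04,  9.86353087e-01,  1.64640925e-01, -9.81647018e-05]), 'ft_force': array([-0.3643568 ,  0.14395199, -0.08977899]), 'moment': array([ 0.02779193, -0.01064669,  0.0117809 ]), 'finger_force': 0.0, 'finger_gap': 0.0878286445922621}
top [0.42724819 0.07950598 1.3056776 ] 0.995966796875 0.047174935729044
scene [ 0.99771209 -0.63103956  0.78390872] 0.99529296875 -0.03944374343724745
```

View pics/top0.png

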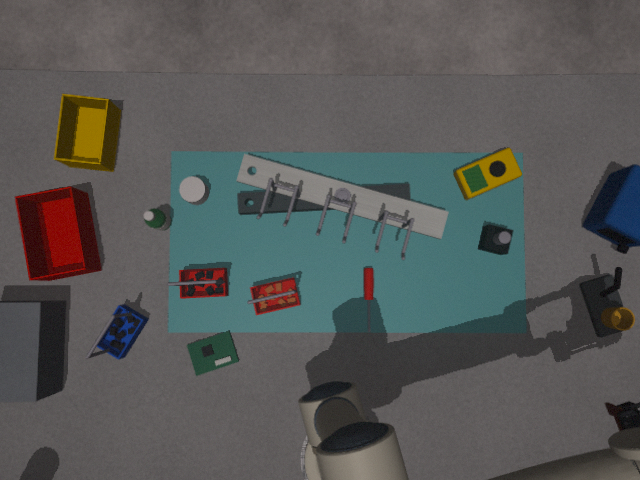

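View pics/scene0.png

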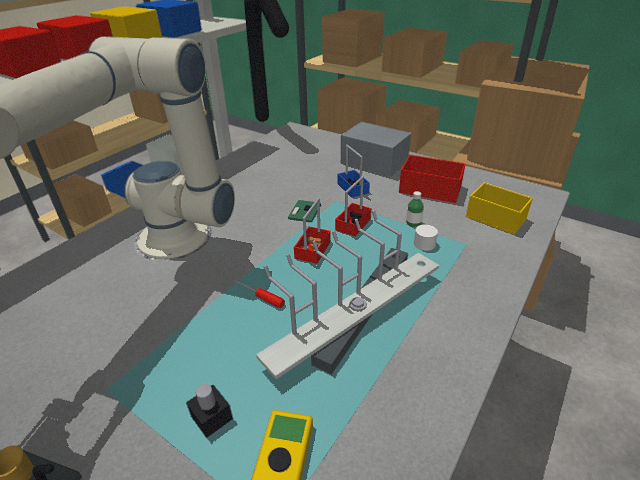

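The top view shows the carrier from (240,165) to (447,225), the base bar with its hole at (248,203), and the holder with the pin at (497,238). There are two red baskets, at (204,283) and (275,296). The blue look-alike at (122,332) is to be left alone, and the large red bin at (58,232) is background. Next I'll measure these.

```bash
cat >> h.py <<'E'
def rect(P,m):
    (c,s,a)=cv2.minAreaRect((P[m][:,:2]*1000).astype(np.float32)); return np.round(c,1),np.round(s,1),round(a,2)
def comps(mask,minpx=30):
    n,l,st,_=cv2.connectedComponentsWithStats(mask.astype(np.uint8),connectivity=8)
    return [l==i for i in range(1,n) if st[i,4]>=minpx]
def baskets(im,P):
    """red trays: rim centre, handle bar points"""
    hsv=cv2.cvtColor(im["frame"],cv2.COLOR_BGR2HSV);h,s,v=cv2.split(hsv)
    red=((h<8)|(h>172))&(s>140)&(v>50)&(P[...,2]>.03)&(P[...,2]<.05)&(P[...,0]>.2)
    return red
E
python3 - <<'E'
from h import *
im=get_image("top");P=world(im);F=im["frame"];z=P[...,2]
print("table z",np.median(z[240:320,180:420]),np.std(z[250:265,420:470]))
hsv=cv2.cvtColor(F,cv2.COLOR_BGR2HSV)
roi=np.zeros(z.shape,bool);roi[140:245,225:460]=1
car=(z>.043)&(z<.055)&roi;car=max(comps(car),key=lambda m:m.sum());print("carrier",rect(P,car),np.median(z[car]))
base=(z>.030)&(z<.042)&roi&(hsv[...,2]<110)
for c in comps(base):print("base",rect(P,c),c.sum(),np.median(z[c]))
# holder/pin
roi=np.zeros(z.shape,bool);roi[215:262,470:520]=1
hd=roi&(z>.042)&(z<.058);pn=roi&(z>.075)
print("holder",rect(P,hd),hd.sum(),"pin",rect(P,pn),pn.sum(),np.median(z[pn]))
red=baskets(im,P)
for c in comps(red):
    ys,xs=np.where(c);print("red",xs.mean(),ys.mean(),rect(P,c),c.sum())
roi=np.zeros(z.shape,bool);roi[255:330,160:310]=1
for c in comps(roi&(z>.12),8):
    print("bar",rect(P,c),c.sum(),z[c].max(),np.median(z[c]))
# holes by pixel
for n,(x0,y0,x1,y1),zz in(("ch",(243,162,262,181),.049),("bh",(240,195,258,211),.036)):
    g=cv2.cvtColor(F,cv2.COLOR_BGR2GRAY)[y0:y1,x0:x1];print(n,x0,y0);print(g)
E
```

```text
table z 0.0003811055906138838 0.08242435164685036
carrier (array([648.6,  13.3]), array([526. ,  71.9]), 74.49) 0.04809317261985835
base (array([662.5, -94.7]), array([126. ,  41.1]), 89.59) 447 0.03533639732859939
base (array([630.9, 174.4]), array([58., 53.]), 74.6) 407 0.03481162496013712
base (array([635., 240.]), array([50.8, 68. ]), 1.67) 429 0.03465259937077314
base (array([620.9, 100. ]), array([73.9, 31.5]), 74.07) 225 0.03529124328834543
holder (array([ 543.5, -369. ]), array([64.2, 60.4]), 77.45) 459 pin (array([ 494.3, -150. ]), array([ 28.2, 477.3]), 12.91) 163 0.09080242351955303
red 87.3734439834025 232.0207468879668 (array([562.5, 635. ]), array([197.7,   8.8]), 9.66) 241
red 38.05990783410138 211.94009216589862 (array([608. , 748.3]), array([ 74.2, 148. ]), 58.82) 217
red 38.38383838383838 260.4141414141414 (array([487.9, 746.5]), array([72.8,  7.7]), 10.87) 99
red 201.9406779661017 271.52542372881356 (array([454.9, 357.2]), array([ 30. , 110.8]), 1.45) 118
red 272.71287128712873 284.8217821782178 (array([422.5, 183.1]), array([ 28.9, 108.6]), 12.21) 101
red 203.568 
[... 2425 characters left out ...]
 94  66  59  60  57  60]
 [ 60  59  56  59  45  35  33  53  89 102 104 103 105  78  63  57  57  57]
 [ 59  55  61  56  46  32  35  63  66  89 102 103 101  75  55  57  56  56]
 [ 58  61  61  57  53  36  54  59  62  66  90  94  87  66  55  62  58  59]
 [ 55  58  57  60  55  43  48  60  61  64  60  63  54  56  56  58  59  61]
 [ 54  57  56  58  59  55  56  59  61  61  56  60  57  60  58  58  56  58]
 [ 56  56  58  55  58  57  56  51  51  51  58  53  56  56  58  53  59  56]
 [ 57  54  57  56  61  55  56  56  58  54  54  58  59  59  60  59  54  58]
 [ 57  54  57  58  54  54  51  58  59  60  56  58  59  58  58  59  54  56]
 [ 58  58  59  59  54  51  55  55  55  56  57  58  58  59  54  58  59  54]]
```

```bash
python3 - <<'E'
from h import *
im=get_image("top");P=world(im);z=P[...,2]
print("base hole",ray(im,249,202,.036),"carrier hole",ray(im,251.5,170.5,.049))
m=np.zeros(z.shape,bool);m[185:218,236:266]=1
m&=(z>.030)&(z<.042)
print(rect(P,m))
roi=np.zeros(z.shape,bool);roi[150:230,230:440]=1
b=roi&(z>.028)&(z<.041)
Q=P[b]*1000
# robot-side edge (min x) for y>100 ; far edge (max x) for y<-40
for sel,f in((Q[(Q[:,1]>110)],np.min),(Q[(Q[:,1]<-60)&(Q[:,1]>-140)],np.max)):
    yb=np.round(sel[:,1]/5)*5;ys=np.unique(yb);e=np.array([f(sel[yb==y,0]) for y in ys])
    k=np.polyfit(ys,e,1);print("edge",k,np.std(e-np.polyval(k,ys)))
print("y extents",Q[:,1].min(),Q[:,1].max())
roi[:]=0;roi[215:262,470:520]=1
pn=roi&(z>.085)&(z<.097);print("pin",rect(P,pn),pn.sum(),np.median(z[pn]),np.mean(P[pn],0))
for n,c in(("A",(204,283)),("B",(275,296))):
    r=baskets(im,P);k=np.zeros(z.shape,bool);k[c[1]-26:c[1]+26,c[0]-32:c[0]+32]=1
    print(n,"tray",rect(P,r&k)); k&=(z>.12)&(z<.17);print("bar",rect(P,k),np.median(z[k]))
# flux,spool, posts
for c in [(193,189),(153,217)]:
    k=np.zeros(z.shape,bool);k[c[1]-18:c[1]+18,c[0]-18:c[0]+18]=1;k&=(z>.02)&(z<.3);print(rect(P,k),z[k].max())
E
```

```text
base hole [0.63475959 0.24384783 0.036     ] carrier hole [0.71082565 0.23678284 0.049     ]
(array([642.8, 240.1]), array([68.1, 68.6]), 5.03)
edge [-3.44235942e-02  6.21082828e+02] 5.081973704469309
edge [-6.82020164e-02  6.73123425e+02] 0.8598498026184824
y extents -207.56117752420678 275.77557561332264
pin (array([ 543.6, -367.9]), array([30.3, 26.9]), 85.28) 133 0.09102298933243946 [ 0.54371161 -0.36760033  0.09105847]
A tray (array([434.7, 355.8]), array([ 69.1, 110.1]), 3.04)
bar (array([434.8, 350.4]), array([ 7.9, 98.1]), 3.01) 0.14589755822632733
B tray (array([402.8, 178.4]), array([ 68.8, 108.3]), 13.43)
bar (array([402.6, 179.2]), array([  7.7, 107.9]), 13.1) 0.1467640396044313
(array([662.9, 381.1]), array([63.1, 62.4]), 45.67) 0.056081396957285534
(array([588.3, 463.4]), array([43.9, 48.7]), 65.97) 0.11395725594047468
```

```bash
cat >> h.py <<'E'
PIV=np.array([.6486,.0133]);TH=.063
def b2w(x,y,th=None):
    t=TH if th is None else th;c,s=np.cos(t),np.sin(t);return PIV+[c*x-s*y,s*x+c*y]
def down(phi):
    """tool down, tool y along world heading phi (mod pi, picks nearest joint-6)"""
    from scipy.spatial.transform import Rotation as R
    out=[]
    for p in(phi,phi+np.pi):
        y=np.array([np.cos(p),np.sin(p),0]);zz=np.array([0,0,-1.])
        q=R.from_matrix(np.c_[np.cross(y,zz),y,zz]).as_quat();out.append(q[[3,0,1,2]])
    return out
def best(pos,phi):
    c=[]
    for q in down(phi):
        j=inverse_kinematics(list(pos),list(q))
        if j is not None:c.append((abs(j[5]),list(q)))
    return min(c)[1]
def go(x,y,z,phi,lin=None):
    q=best((x,y,z),phi)
    move_to([x,y,z],q) if lin is None else move_l([x,y,z],lin,q)
def carrier():
    im=get_image("top");P=world(im);z=P[...,2];roi=np.zeros(z.shape,bool);roi[130:265,225:470]=1
    m=max(comps((z>.043)&(z<.055)&roi),key=lambda m:m.sum());return rect(P,m)
E
python3 - <<'E'
from h import *
P=np.load("top0.npy");z=P[...,2]
# hook crossbars: heights near posts, carrier frame
th=np.radians(74.49-90);c,s=np.cos(th),np.sin(th);d=P[...,:2]-PIV
X=c*d[...,0]+s*d[...,1];Y=-s*d[...,0]+c*d[...,1]
for h in(-.135,0,.135):
    m=(abs(Y-h)<.02)&(abs(X+.03)<.025)&(z>.056)&(z<.2);print(h,m.sum(),np.round(z[m],3),np.round(X[m],3))
close()
q0=b2w(-.0485-.03,-.245,-.2707);go(*q0,.2,TH);move_l([*q0,.036])
e=b2w(-.0485-.012,-.245)
move_l([*e,.036],.06);s=state();print(s["ft_force"],s["finger_gap"],s["time"]);print(carrier())
E
```

```text
-0.135 59 [0.112 0.112 0.11  0.114 0.11  0.114 0.116 0.112 0.111 0.112 0.114 0.112
 0.108 0.111 0.113 0.116 0.113 0.113 0.112 0.111 0.112 0.11  0.107 0.111
 0.111 0.11  0.115 0.114 0.114 0.118 0.112 0.112 0.115 0.109 0.114 0.107
 0.112 0.112 0.112 0.113 0.111 0.11  0.112 0.113 0.112 0.112 0.114 0.11
 0.113 0.113 0.113 0.112 0.117 0.117 0.106 0.113 0.112 0.114 0.11 ] [-0.028 -0.027 -0.026 -0.03  -0.029 -0.029 -0.029 -0.027 -0.027 -0.026
 -0.033 -0.032 -0.03  -0.03  -0.03  -0.03  -0.029 -0.028 -0.027 -0.026
 -0.034 -0.033 -0.032 -0.032 -0.031 -0.03  -0.031 -0.03  -0.029 -0.029
 -0.027 -0.027 -0.027 -0.033 -0.033 -0.032 -0.032 -0.031 -0.031 -0.03
 -0.029 -0.028 -0.028 -0.027 -0.027 -0.034 -0.034 -0.032 -0.032 -0.032
 -0.031 -0.03  -0.03  -0.03  -0.033 -0.033 -0.033 -0.032 -0.034]
0 96 [0.057 0.06  0.059 0.058 0.06  0.064 0.061 0.056 0.058 0.062 0.059 0.061
 0.06  0.061 0.057 0.06  0.056 0.059 0.062 0.06  0.063 0.06  0.06  0.059
 0.062 0.111 0.112 0.057 0.059 0.063 0.063 0.063 0.061 0.066 0.06  0.057
 0.112 0.109 0.11  0.109 0.113 0.112 0.056 0.058 0.114 0.113 0.113 0.11
 0.111 0.116 0.1
[... 1125 characters left out ...]
0.107 0.113 0.114 0.112 0.113 0.113 0.118 0.115 0.113 0.112
 0.108 0.112 0.107 0.11  0.116 0.109 0.116 0.113 0.11  0.114 0.113 0.111
 0.111 0.107 0.114 0.113 0.113 0.113 0.11  0.11 ] [-0.025 -0.028 -0.027 -0.027 -0.025 -0.025 -0.03  -0.03  -0.028 -0.028
 -0.028 -0.028 -0.026 -0.026 -0.032 -0.032 -0.031 -0.03  -0.03  -0.03
 -0.029 -0.028 -0.027 -0.027 -0.026 -0.025 -0.032 -0.032 -0.032 -0.031
 -0.03  -0.03  -0.029 -0.028 -0.027 -0.027 -0.025 -0.025 -0.032 -0.032
 -0.032 -0.03  -0.031 -0.03  -0.028 -0.028 -0.028 -0.027 -0.033 -0.031
 -0.032 -0.031 -0.031 -0.03  -0.032 -0.032]
[ 0.42960224 -0.10455341 -0.8436331 ] 0.0006229402357047155 6.3917
(array([648.9,  25.3]), array([ 71.2, 499.6]), 0.25)
```

```bash
python3 - <<'E'
from h import *
e=b2w(-.0485+.001,-.245)
move_l([*e,.036],.04);print(state()["ft_force"])
b=b2w(-.0485-.06,-.245);move_l([*b,.036]);move_l([*b,.25])
go(.45,-.33,.25,TH)
print(carrier(),state()["time"])
im=get_image("top");P=world(im);z=P[...,2]
cv2.imwrite("pics/top1.png",cv2.resize(im["frame"][140:260,220:460],None,fx=3,fy=3,interpolation=cv2.INTER_CUBIC))
E
```

```text
[-0.79079996  0.12167159 -0.46513401]
(array([648.7,  13.2]), array([ 71.2, 526. ]), 3.28) 9.7167
```

View pics/top1.png

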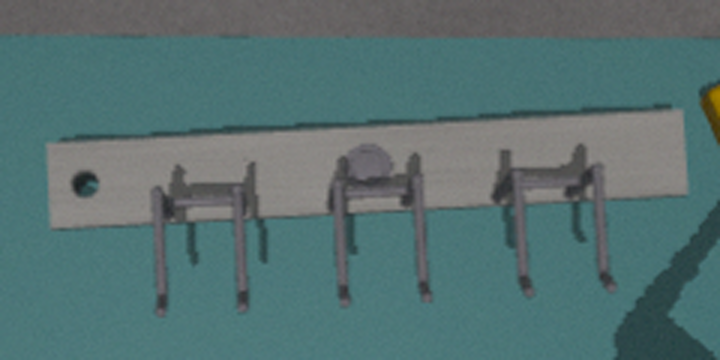

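The carrier now lies within about 0.3° of the base bar, with its hole at about (248,201) in full-image pixels. Next is the pin.

```bash
python3 - <<'E'
from h import *
im=get_image("top");g=cv2.cvtColor(im["frame"],cv2.COLOR_BGR2GRAY)[192:212,238:258]
m=g<105;ys,xs=np.where(max(comps(m,10),key=lambda c:c.sum() if not c[0].any() else 0));print("hole",len(xs),ray(im,xs.mean()+238,ys.mean()+192,.049))
h=b2w(0,.232);print("model",h)
gripper_open()
px,py=.5437,-.3677
go(px,py,.2,TH);move_l([px,py,.066],.12);close();s=state();print(s["finger_gap"],s["finger_force"],s["ft_force"])
move_l([px,py,.20],.12);s=state();print(s["finger_gap"],s["ft_force"],s["ee_pos"],s["time"])
im=get_image("scene");cv2.imwrite("pics/scene1.png",im["frame"])
E
```

```text
hole 65 [0.63535655 0.24516707 0.049     ]
model [0.63399367 0.24483975]
0.02913498183257399 29.999992847442627 [-0.91986556  0.27896496  0.65515095]
0.02973879071095987 [ 0.46474697  0.24652564 -2.410288  ] [ 0.54339979 -0.36749062  0.19859744] 15.175
```

View pics/scene1.png

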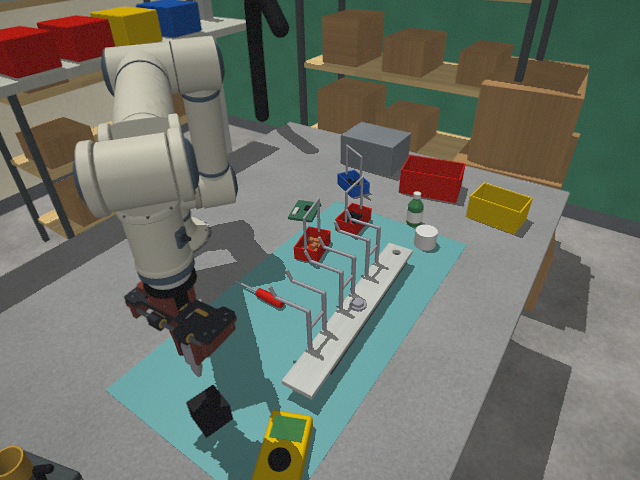

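```bash
python3 - <<'E'
from h import *
px,py=.5437,-.3677
move_l([px,py,.30]);x,y=.6347,.2446
go(x,y,.30,TH);move_l([x,y,.125],.12);f0=np.array(state()["ft_force"]);print(f0)
for z in np.arange(.118,.0645,-.004):
    move_l([x,y,float(z)],.03);s=state();f=np.array(s["ft_force"])-f0;print(round(z,3),np.round(f,1),np.round(s["ee_pos"],4),round(s["finger_gap"],4))
    if np.linalg.norm(f)>15:break
print(s["time"])
E
```

```text
[ 0.50207083 -0.39101381 -1.43680735]
0.118 [-1.7 -0.1 -0.7] [0.6345 0.2446 0.1175] 0.0294
0.114 [-0.1 -0.2 -1.3] [0.6346 0.2445 0.1136] 0.0301
0.11 [ 0.3  0.4 -0.7] [0.6345 0.2445 0.1095] 0.0297
0.106 [-0.8  0.7 -0.8] [0.6345 0.2445 0.1056] 0.0296
0.102 [-1.3 -0.4 -0.3] [0.6345 0.2445 0.1016] 0.0293
0.098 [-1.2 -0.1 -0.2] [0.6345 0.2445 0.0976] 0.0301
0.094 [ 0.1  0.5 -0.8] [0.6345 0.2445 0.0935] 0.0297
0.09 [-0.9  0.7 -0.7] [0.6345 0.2446 0.0896] 0.0297
0.086 [ 0.3  3.3 -0.7] [0.6346 0.245  0.0856] 0.0295
0.082 [ 0.7  4.4 -1.3] [0.6346 0.245  0.0817] 0.0295
0.078 [ 0.1  6.  -1.3] [0.6346 0.245  0.0777] 0.0294
0.074 [-1.4  5.  -0.3] [0.6346 0.2451 0.0738] 0.0294
0.07 [-0.9  6.2  0. ] [0.6344 0.2451 0.0696] 0.0296
0.066 [-0.7  5.3 -0.4] [0.6343 0.2451 0.0656] 0.0294
23.9333
```

```bash
python3 - <<'E'
from h import *
x,y=.6347,.2450
move_l([x,y,.0645],.03);print(state()["ft_force"])
gripper_open();move_l([x,y,.16]);close()
f0=np.array(state()["ft_force"])
for z in np.arange(.104,.096,-.001):   # tips 8 mm below TCP, head top at .091
    move_l([x,y,float(z)],.03);s=state();f=np.array(s["ft_force"])-f0;print(round(z,3),np.round(f,1),np.round(s["ee_pos"][2],4))
    if abs(f[2])>8:break
move_l([x,y,.3]);gripper_open();go(.45,-.2,.30,TH)
im=get_image("top");P=world(im);z=P[...,2]
m=np.zeros(z.shape,bool);m[185:215,235:262]=1;m&=(z>.07)
print("head",rect(P,m),np.median(z[m]),m.sum());print(carrier(),state()["time"])
for c in comps(baskets(im,P)):
    ys,xs=np.where(c)
    if P[c][:,1].mean()<.5:print(xs.mean(),ys.mean(),rect(P,c))
cv2.imwrite("pics/top2.png",cv2.resize(im["frame"][150:400,80:480],None,fx=2,fy=2))
E
```

```text
[-2.42965582  4.18846443  2.42236081]
0.104 [ 0.2  0.4 -0.9] 0.1042
0.103 [-0.1  0.9 -0.4] 0.1029
0.102 [-0.7  0.7  0. ] 0.1018
0.101 [0.3 0.7 0.1] 0.1009
0.1 [ 1.3  0.5 -0.7] 0.0999
0.099 [0.6 0.3 1.1] 0.0994
0.098 [-1.3  0.1  4.9] 0.0994
0.097 [-2.5  0.5  8.5] 0.0994
head (array([541.1, 161.2]), array([278.8,  29. ]), 41.6) 0.08854259694649402 138
(array([648.8,  13.3]), array([ 71.7, 526. ]), 3.23) 35.8167
273.3541666666667 284.6145833333333 (array([422.4, 183.1]), array([ 28.6, 108.2]), 12.21)
213.1627906976744 291.0232558139535 (array([414.2, 327.3]), array([35.1, 18.2]), 40.22)
181.7605633802817 290.8169014084507 (array([418.8, 394.4]), array([26. , 83.8]), 20.9)
278.52525252525254 306.3333333333333 (array([383.8, 173.8]), array([ 30.6, 108.3]), 14.78)
193.6046511627907 312.85271317829455 (array([367.3, 374.8]), array([ 31.1, 110.9]), 5.24)
```

View pics/top2.png

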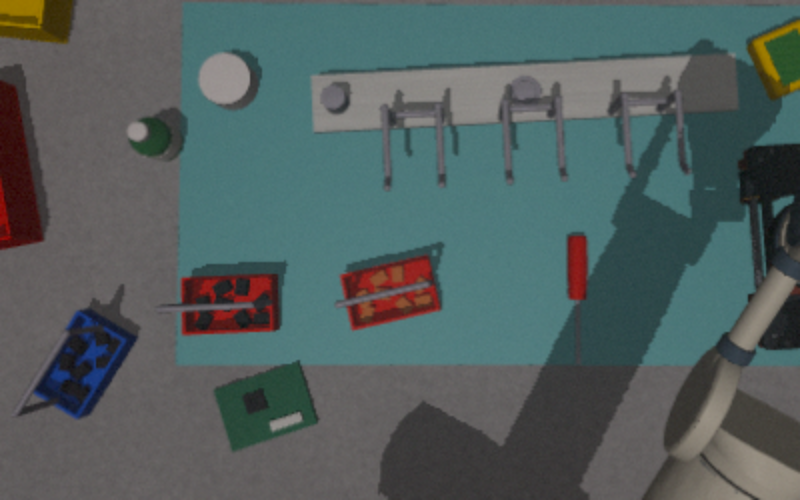

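The pin is home: the fingertips touched the head top at z≈0.091, and the carrier held its heading. The two red baskets are at crop (230,303) and (390,292). The first has just been knocked aside. The one at (75,365) is blue, so it stays. I'll hang basket B first.

```bash
sed -i 's/TH=.063/TH=.058/' h.py; cat >> h.py <<'E'
def locate(u,v):
    """basket near top-image pixel: rim rect centre, bar centre, heading of basket x axis"""
    im=get_image("top");P=world(im);z=P[...,2]
    k=np.zeros(z.shape,bool);k[v-30:v+30,u-36:u+36]=1
    c,s,a=rect(P,baskets(im,P)&k)
    if s[0]>s[1]:a-=90
    d=(P[...,:2]-c/1000);k=(z>.135)&(z<.16)&(np.hypot(d[...,0],d[...,1])<.075)
    b=rect(P,k);print("tray",c,s,a,"bar",b);return c/1000,np.radians(a),b
def hang(x,y,phi,hy):
    gripper_open();go(x,y,.25,phi);move_l([x,y,.134],.12);close();s=state();print("gap",s["finger_gap"])
    move_l([x,y,.206],.1);print(state()["ft_force"],state()["finger_gap"])
    go(*b2w(-.175,hy),.206,TH,.15)
    move_l([*b2w(-.085,hy),.206],.08);hold(.3);f0=np.array(state()["ft_force"])
    move_l([*b2w(-.085,hy),.157],.05);print("seat",np.array(state()["ft_force"])-f0)
    gripper_open();hold(.3);move_l([*b2w(-.085,hy),.27],.1);print(state()["time"])
E
python3 - <<'E'
from h import *
c,a,b=locate(275,296);assert abs(c[0]-.403)<.01
hang(*c,a,0.)
im=get_image("scene");cv2.imwrite("pics/scene2.png",im["frame"])
E
```

```text
tray [402.8 178.6] [ 68.7 108.3] 13.43 bar (array([402.5, 179.2]), array([  7.9, 108.2]), 13.1)
gap 0.007054253570471397
[-0.82169181 -0.33818985 -3.82024325] 0.0073305199213993975
seat [-0.17268042  0.1632457   0.00509089]
47.7083
```

View pics/scene2.png

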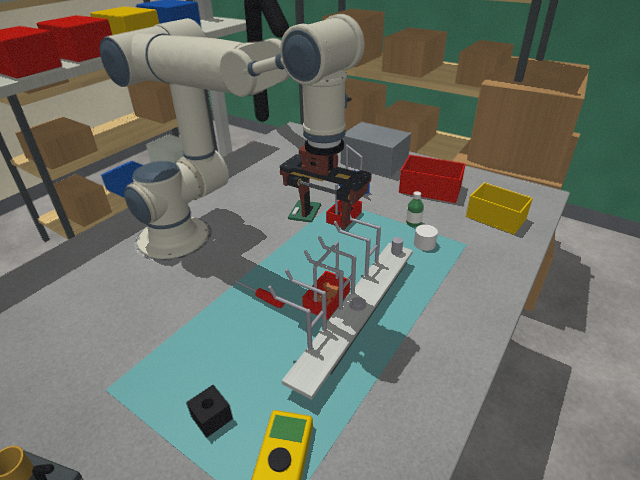

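Basket B hangs on the middle hook pair, with its tray at about (327,293). Now basket A.

```bash
python3 - <<'E'
from h import *
go(.5,-.2,.30,TH)
c,a,b=locate(195,302);print(c,a)
im=get_image("top");P=world(im);z=P[...,2]
d=P[...,:2]-b2w(-.085,0);m=(np.hypot(d[...,0],d[...,1])<.07)&(z>.15)&(z<.18);print(b2w(-.085,0),rect(P,m),np.median(z[m]))
cv2.imwrite("pics/top3.png",cv2.resize(im["frame"][150:400,80:480],None,fx=2,fy=2))
E
```

```text
tray [388.4 376. ] [ 68.8 110.2] 2.38 bar (array([388.4, 375.6]), array([  8. , 107.6]), 2.29)
[0.3884 0.376 ] 0.04153883619746504
[0.56374293 0.00837276] (array([578.8,  10.8]), array([ 91.8, 109.3]), 4.37) 0.16495012448416158
```

View pics/top3.png

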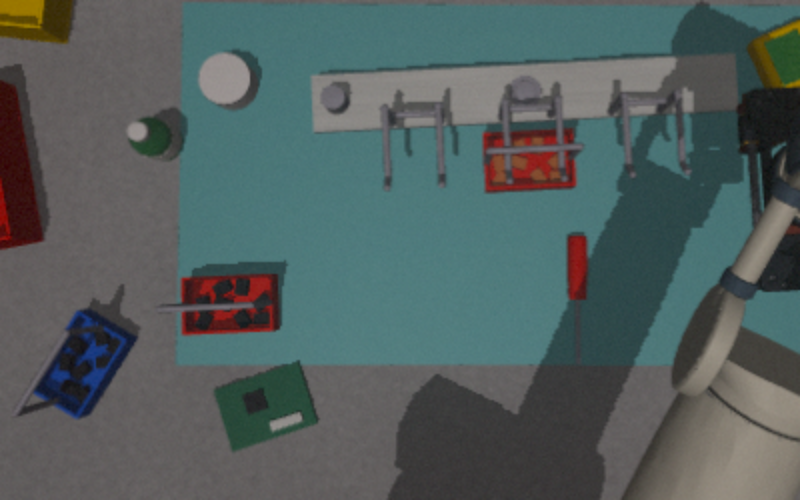

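Basket B's bar lies across both middle prongs, at crop (530,149). The remaining red basket is at crop (230,303), and the blue one at (75,365) is left alone.

```bash
python3 - <<'E'
from h import *
go(.42,.2,.30,TH)
hang(.3884,.3758,.0407,.135)
go(.5,-.2,.30,TH)
im=get_image("top");cv2.imwrite("pics/top4.png",cv2.resize(im["frame"][150:400,80:480],None,fx=2,fy=2));print(carrier())
im=get_image("scene");cv2.imwrite("pics/scene4.png",cv2.resize(im["frame"][180:400,240:480],None,fx=2.5,fy=2.5));print(state()["time"])
E
```

```text
gap 0.0070942265444275355
[-0.04192789  0.26046287 -2.9110793 ] 0.007099684106461518
seat [0.96781928 0.23770682 0.08803315]
61.8333
(array([648.8,  13.2]), array([ 71.8, 525.7]), 3.22)
63.3
```

View pics/top4.png

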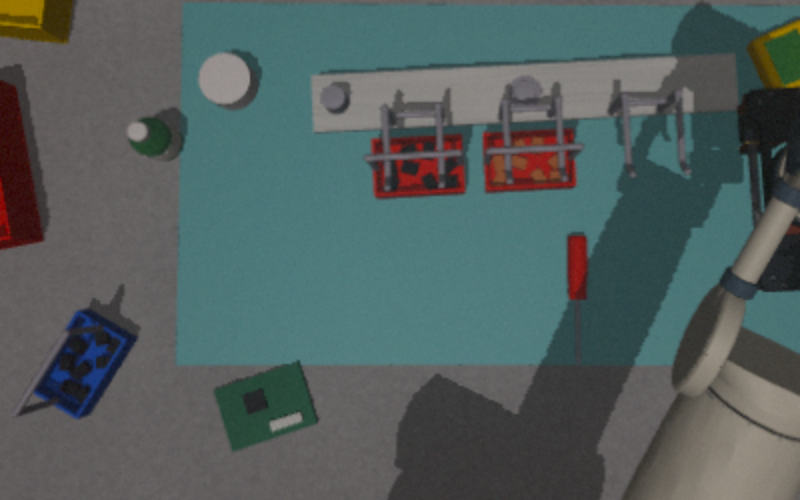

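View pics/scene4.png

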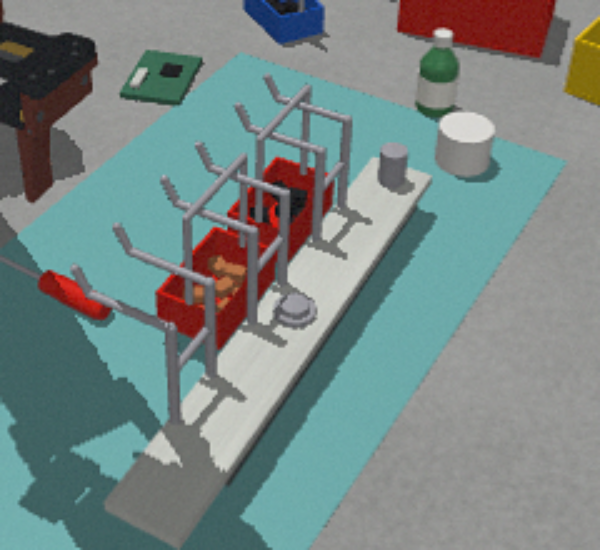

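Both baskets hang across their prongs, at crop (418,158) and (530,150) in the top view. The pin is seated, and no other red basket shows in either view.

```bash
python3 -c "
from bench import *
print(job_done())"
```

```text
the job is handed in; nothing more can be done
None
```

I squared the carrier over its base bar and drove the pin fully home. I then hung both red baskets that were there on the middle and +y hook pairs, left everything else alone, and handed the job in at about 63 s.

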